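# Chock the mower roller, then open the rack gate

### The arm

A 7-joint arm with a two-finger parallel gripper is mounted at the origin on the work surface. World frame = base frame: x ahead of the robot, y to its left, z up, the work surface at z = 0. Lengths are in m, angles in degrees, forces in N, time in s.
With the tool pointing down it reaches from about 0.425 to 0.875 m from the base axis. Payload 4.7 kg.
Tool frame: the origin (TCP) lies at the very end of the fingers, on their centre line; the grasp point (between the pads) lies 19 mm behind it (env.grasp_offset is the distance from the TCP to the grasp point, in m); z points along the fingers, y is the line along which they close (so a half turn about z gives the same grasp; the last joint's range is limited). The gripper opens to 87 mm and grips with 3 to 60 N. Pads are 19 mm wide; open, the fingers measure 117 mm over their backs; the gripper's body (75 mm by 190 mm) begins 51 mm behind the grasp point.
Start: joints at [-69.551, 18.392, -4.016, 83.108, 1.295, 78.541, -3.26], TCP at [0.219, 0.612, 0.192] pointing down, gripper open.
Joint ranges: [-163.93, 163.93], [-17.29, 119.83], [-79.2, 71.16], [3.27, 140.29], [-89.18, 269.18], [5.43, 117.66], [-154.24, 154.24]. Speed limits (degrees/s): [147.25, 147.25, 180, 180, 180, 180, 180].

### API

Orientations are given as [roll, pitch, yaw] about the fixed x, y, z axes, in that order (R = Rz(yaw) Ry(pitch) Rx(roll)).
In Python, from cell import env gives the robot as it stands. The module is installed in compiled form; this text tells all that it offers.
- The arm moves only by the tool drive_tool, never from a script. Its argument "moves" is one flat list of numbers, 5 for each row, row after row: the shift along the tool's x, y, z in units of 40 mm (1.0 is 40 mm), then the turn about the tool's z in units of 10 degrees (1.0 is 10 degrees), then the finger opening in mm, from 0 to 87. A call has 1 to 5 rows; each row is the pose to reach, as a shift and turn from the pose commanded when the call began, along the tool's axes at that moment; what a row does not reach only later rows make up. A row lasts 1/8 s, in which the tool goes at most 62.5 mm and 10.7 degrees, less where a joint would pass 70% of its speed; a pose out of reach is approached as far as the arm can. A call with a gripper value outside its range is refused whole. The fingers move at their own pace and stop on an object; "squeeze" is the grip in N (left out, the last holds). Time passes only in rows, so rows that repeat a pose let the fingers close. It gives the time, the measured TCP pose, the force, the opening and the grip force at its end, in the units of the state.
- env.get_obs(): the state, without advancing time (a new reading comes with each control period).
- env.read_camera(name): name is "scene" or "top" or "wrist"; returns (picture, depth): 384x512x3 uint8, red, green, blue; 384x512 float32, m along the optical axis (not along the pixel's ray), 0 where there is no reading.
- env.camera_model(name): a dict with "K" (3x3 intrinsics, pixels), "k1" (the pictures are not rectified: a ray, as slopes to the right and down, at radius r is drawn at 1 + k1 r^2 times it, then the intrinsics apply), "rvec" (rotation vector, rad) and "tvec" (3), from world to camera coordinates, as OpenCV has them; the wrist camera has in their place "tool_from_camera" (4x4, takes a point from camera to tool coordinates, whose origin is the TCP and whose axes are the flange's). Camera axes: x right, y down, z forward; pixel columns grow to the right and rows downward; lengths in m; the calibration is good to about 2 mm. A picture is of the moment at which its call begins: read the wrist's pose just before it. camera_model takes no time and is no camera call.
- env.sign_off(): hands the job in; it is judged then, once.
The state is a dict: "time_s": time; "qpos": joint angles; "joint_velocities": joint speeds; "effort": joint torques, N m; "tool_pos": TCP position; "tool_rot": TCP orientation; "force": force on the tool from outside, world axes, zero at the start; "wrist_torque": the same for the moment, N m; "grip_width": finger opening in m; "grasp_force": force on a finger pad.
Only numpy, scipy, OpenCV 4.12 (cv2) and the standard library are available. Lean on these libraries where they do the work, as an engineer would, in place of code of your own. Each camera call takes 0.05 s, during which the arm holds its last target. There are 200 camera calls.

### The job

A mower roller on the sloping rack would roll away if the swing gate let it go. Slide the chock up the rack, under the gate bar, until it is snug against the roller, and only then swing the gate fully open, so that the roller stays put on the chock, ready to be lifted out. Leave the white oil filter, the carton and the wrench beside the rack where they are.

Things in the scene. Friction and masses are not known exactly. Their poses are not given: they have to be found in the camera images.
- rack: Fixed plywood rack, deck 148 mm wide, sloping 5.2 degrees. Origin on the deck surface at mid-width under the roller, 52 mm above the table. +x across the lane, +y along the deck straight downhill, +z square to the deck. Deck from y = -82 mm (back wall, inner face y = -76, 40 high) to +255 (open end). Side walls 22 mm high, inner faces at x = +-66, outer +-74.
- roller: Plain metal mower roller, diameter 80 mm, length 120 mm, 0.4 to 0.85 kg, lying across the lane (axis along the rack's x). Origin at its centre; its frame turns as it rolls. It rests against the uphill side of the gate bar and rolls freely downhill if nothing stops it.
- chock: Loose 0.3 kg black rubber chock with a tail, on the deck, wedge uphill. Axes as the rack's, but for slight yaw. Origin at deck level, under the spot of the 45 degree face that meets the roller: snug, it is 28 mm (y) downhill of the roller's centre. Wedge 90 wide, 32 high, y -8 to 40; tail 40 wide, 12 high; heel plate 60 wide, 32 high, ending at y 102. Pushed on, it rolls the roller uphill.
- chock_heel (a point): Centre of the heel plate's downhill face, 16 mm above the deck: the place to push the chock uphill (2 to 4 N, with no marked rise when the roller is met). In the chock's frame at x 0, y +102, z +16 mm.
- gate (a joint): Gate angle, rad: 0 closed (bar across the lane), grows as its free end swings downhill, 1.4 fully open at its stop. Stiff hinge: stays where it is left, about 2 N at the knob moves it. Steel bar 12 x 12 mm, underside 44 and top 56 mm above the deck; closed, its uphill face is at y = +40 mm in the rack's frame. The bar ends 8 mm past the knob.
- gate_knob (a point): Half-way up the black upright knob on the free end of the gate bar, outside the side wall on the rack's -x side when closed: diameter 14 mm, standing 40 mm above the bar (56 to 96 mm above the deck; this point is 76 mm above it).
- gate_hinge (a point): Point on the gate's hinge axis (along the rack's z), on the rack's +x side, as high above the deck as the knob point and 190 mm from it.
- filter: White oil filter standing on the table on the rack's +x side, diameter 76, height 90 mm; origin at the centre of its underside. Leave it.
- carton: White and red carton 70 x 90 x 75 mm high on the table on the rack's +x side; origin at the centre of its underside. Leave it.
- wrench: Steel wrench lying on the table on the rack's -x side; origin at the middle of its underside. Leave it.
Things that resemble listed ones, but are neither listed nor needed, are in the scene too. There is more than one size of the chock; the job needs the largest.

How it is judged:
By the outcome, as a careful person would: the job done as asked, in the order asked, and still so for the second after the job is handed in, with the robot touching nothing.
It also fails if it takes over 62 s, if anything falls off the work surface, if the arm or the gripper's body presses on something with over 40 N, if the wrist force passes 120 N, or if a joint passes its speed limit or range.

## Working session

There is one attempt and no reset: what is moved stays moved. The work goes in short steps, Python scripts to look and compute and a tool call to move; the robot and the scene stay as the last step left them, time stands still between calls to the robot, and variables do not carry over. Pictures are saved under pics/ and viewed, at most 12 in all, crops included, and the job is handed in when it is done.

Besides the shell and the picture viewer there is one more tool, called by a JSON object that holds its "api" and its "payload". drive_tool: Moves the arm, as the interface text tells. Its arguments: {"type":"object","properties":{"moves":{"type":"array","items":{"type":"number"}},"squeeze":{"type":"number"}},"required":["moves"]}

```bash
mkdir -p pics; cat > h.py <<'E'
import numpy as np, cv2
from cell import env
def cam(name):
    o=env.get_obs(); img,d=env.read_camera(name); m=env.camera_model(name)
    if name=="wrist":
        from scipy.spatial.transform import Rotation as R
        T=np.eye(4);T[:3,:3]=R.from_euler('xyz',o['tool_rot'],degrees=True).as_matrix();T[:3,3]=o['tool_pos']
        T=T@np.array(m['tool_from_camera'])
    else:
        W=np.eye(4);W[:3,:3]=cv2.Rodrigues(np.array(m['rvec'],float))[0];W[:3,3]=np.ravel(m['tvec']);T=np.linalg.inv(W)
    return img,d,np.array(m['K']),m['k1'],T
def cloud(d,K,k1,T):
    v,u=np.mgrid[:384,:512].astype(float)
    n=cv2.undistortPoints(np.stack([u.ravel(),v.ravel()],1)[:,None],K,np.array([k1,0,0,0.]))[:,0].reshape(384,512,2)
    P=np.dstack([n*d[...,None],d]); return P@T[:3,:3].T+T[:3,3]
def save(name,img,s=1): cv2.imwrite('pics/'+name,cv2.resize(img[...,::-1],None,fx=s,fy=s))
E
python3 - <<'E'
from h import *
print(env.get_obs())
for n in("scene","top"):
    r=cam(n); save(n+"0.png",r[0],1.5); np.savez(n+"0.npz",img=r[0],P=cloud(*r[1:]),d=r[1],T=r[4],K=r[2],k1=r[3]); print(n,r[4][:3,3],r[2][0,0],r[3])
E
```

```text
{'time_s': 0.0, 'qpos': array([-69.55057809,  18.43954273,  -4.01440601,  83.1734349 ,
         1.29473176,  78.54017092,  -3.26074635]), 'joint_velocities': array([-0.02505109, -0.00355643, -0.02184574, -0.02203285,  0.05134168,
       -0.06516997,  0.03062548]), 'effort': array([-1.18628691e-04, -4.91284633e+01, -4.03884770e-01, -3.12529922e+01,
       -6.39070035e-02,  4.36598633e-02,  1.75655318e-04]), 'tool_pos': array([0.21834751, 0.61159554, 0.19066878]), 'tool_rot': array([-1.79892072e+02,  5.73964574e-03,  1.60358433e+02]), 'force': array([ 0.10802863,  0.91854055, -0.29177496]), 'wrist_torque': array([-4.83502719e-02,  3.93632617e-02, -9.34857997e-05]), 'grasp_force': 0.0, 'grip_width': 0.08692817365960002}
scene [ 1.04720002 -0.05945169  0.93688144] 441.6594421292905 0.010886413800720775
top [0.40534085 0.05225173 0.92397023] 385.1714196881192 -0.00926016814595388
```

View pics/scene0.png

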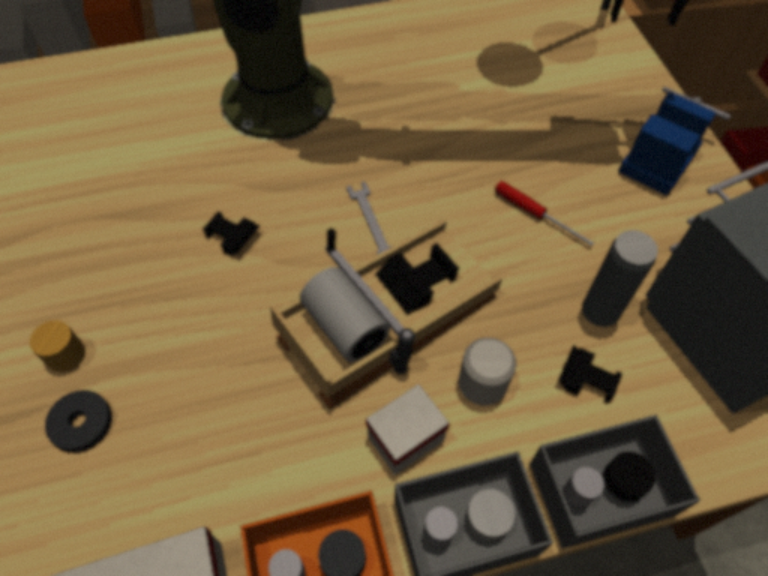

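View pics/top0.png

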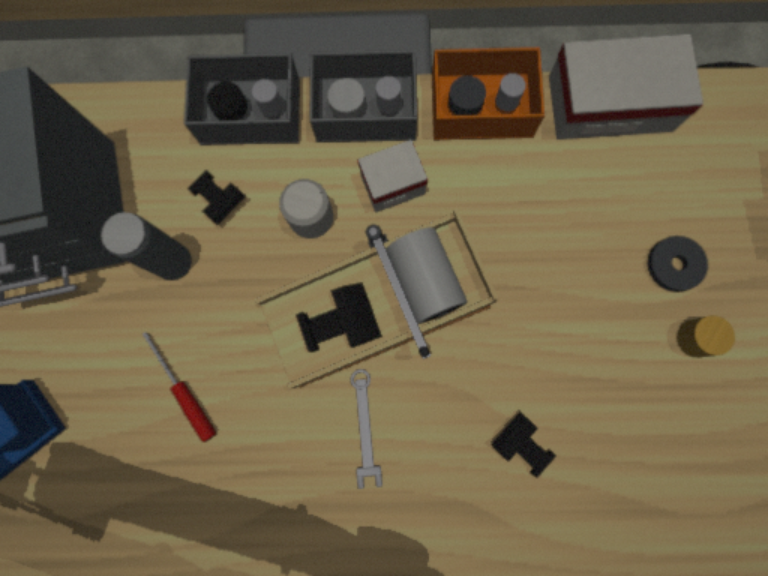

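The largest chock is on the rack deck, at top (340,318) in the 1.5x picture, wedge toward the roller. The two lookalikes at (217,197) and (523,443) are smaller and lie on the table. The knob is at (424,350), the hinge at (374,233), and the rack corners at (258,303), (290,385), (495,298) and (455,215).

```bash
cat >> h.py <<'E'
def ray(px,z,K,k1,T):
    n=cv2.undistortPoints(np.array([[px]],float),K,np.array([k1,0,0,0.]))[0,0]
    v=T[:3,:3]@np.array([n[0],n[1],1]); c=T[:3,3]; return c+v*(z-c[2])/v[2]
E
python3 - <<'E'
from h import *
a=np.load('top0.npz');K,k1,T,P,img=a['K'],float(a['k1']),a['T'],a['P'],a['img']
s=lambda x,y:(x/1.5,y/1.5)
c=[ray(s(258,303),.0508,K,k1,T),ray(s(290,385),.0508,K,k1,T),ray(s(495,298),.0993,K,k1,T),ray(s(455,215),.0993,K,k1,T)]
print(np.round(c,4))
dn=(c[0]+c[1])/2; up=(c[2]+c[3])/2; d=(dn-up)[:2]; print('len',np.hypot(*d),'width',np.hypot(*(c[0]-c[1])[:2]),np.hypot(*(c[2]-c[3])[:2]))
print('yaw of downhill',np.degrees(np.arctan2(d[1],d[0])), 'cross', np.degrees(np.arctan2(*(c[0]-c[1])[1::-1])),np.degrees(np.arctan2(*(c[3]-c[2])[1::-1])))
for n,p in dict(knobtop=(424,350),hinge=(374,233),rollertop=(428,273),heel=(303,330),wedge=(355,315),deck=(285,330)).items():
    u,v=int(p[0]/1.5),int(p[1]/1.5); print(n,np.round(P[v-1:v+2,u-1:u+2].reshape(-1,3).mean(0),4), img[v,u])
save('crop1.png',img[130:265,165:335],4.4)
E
```

```text
[[ 0.5404  0.2637  0.0508]
 [ 0.4156  0.2124  0.0508]
 [ 0.5344 -0.0908  0.0993]
 [ 0.6598 -0.0377  0.0993]]
len 0.32487985968158506 width 0.1348802789525182 0.13616114614035835
yaw of downhill 111.49800168227925 cross 22.336829212507897 22.945191931372623
knobtop [0.4591 0.0167 0.1428] [36 39 38]
hinge [0.6326 0.083  0.1088] [115 116 117]
rollertop [0.5665 0.0072 0.1308] [127 126 123]
heel [0.4962 0.1915 0.0654] [21 19 18]
wedge [0.5169 0.1148 0.0702] [20 21 18]
deck [0.5004 0.2254 0.0299] [142 138  98]
```

View pics/crop1.png

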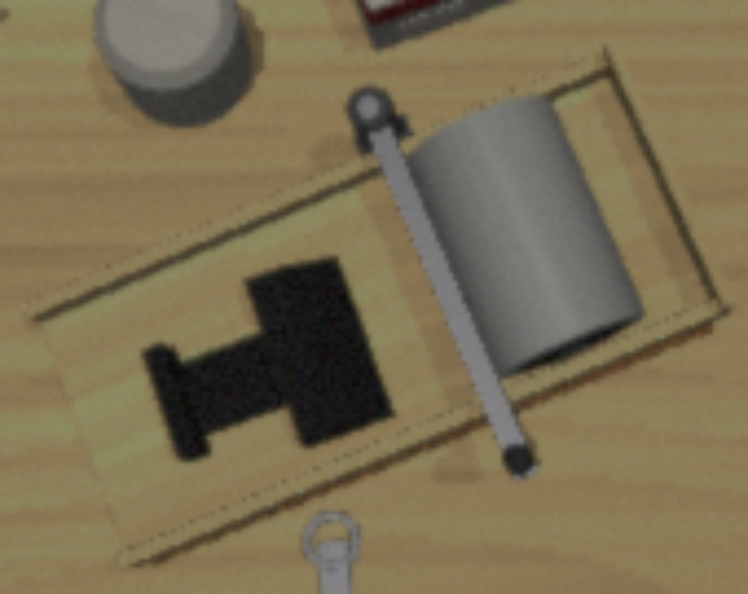

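Crop: the chock on the deck is intact, with its wedge uphill and heel at about (175,403). The gate is closed, knob top at (519,460) and hinge at (370,105). Now the poses from these points and depth.

```bash
cat > pose.py <<'E'
from h import *
a=np.load('top0.npz');K,k1,T,P,img=a['K'],float(a['k1']),a['T'],a['P'],a['img']
c=lambda x,y:(x/4.4+165-.4,y/4.4+130-.4)
kn=ray(c(519,460),.1434,K,k1,T); hi=ray(c(370,105),.1085,K,k1,T)
E
python3 - <<'E'
from pose import *
print('knob',kn,'hinge',hi,'dist',np.hypot(*(hi-kn)[:2]))
# from depth: rack frame guess, tall-scan wall tops
v=(hi-kn)[:2]; th=np.arctan2(v[1],v[0]); print('yaw',np.degrees(th))
roller=np.array([.5665,.0072])
for th in (th,np.radians(21.8),np.radians(22.5)):
    ex=np.array([np.cos(th),np.sin(th)]); ey=np.array([-ex[1],ex[0]])
    o=kn[:2]-46*.001*ey  # knob at rack y=46
    # tilt correction: horizontal offset of height 96 above deck
    o=o-ey*.096*np.sin(np.radians(5.2))
    Q=P[...,:2]-o; X=Q@ex;Y=Q@ey; Z=P[...,2]
    hd=(Z-(.052-Y*np.tan(np.radians(5.2))))*np.cos(np.radians(5.2))
    Yr=Y-hd*np.sin(np.radians(5.2))
    m=(Yr>.06)&(Yr<.24)&(hd>.017)&(hd<.027)&(abs(img.max(2).astype(int)-img.min(2))>25)
    h,e=np.histogram(X[m],bins=np.arange(-.06,.26,.004)); print(np.degrees(th),[(round(e[i],3),h[i]) for i in range(len(h)) if h[i]>15])
    m=(hd>.07)&(hd<.1)&(X>.04)&(X<.14)&(Yr<.06)&(Yr>-.06)
    for lo in(.05,.075,.1,.12): 
        q=m&(abs(X-lo)<.006); print('roller apex Y',round(Yr[q&(hd>hd[q].max()-.006)].mean(),4),hd[q].max().round(4),end=' ')
    q=m&(hd>.07); print('X range',np.percentile(X[q],[1,99]))
    blk=(img.max(2)<45)&(Yr>.03)&(Yr<.25)&(X>0)&(X<.17)
    for nm,qq in dict(heel=blk&(hd>.024)&(Yr>Yr[blk&(hd>.02)].max()-.012),wedge=blk&(hd>.024)&(Yr<.13)).items():
        p=np.stack([X[qq],Yr[qq]],1).astype(np.float32); print(nm,len(p),p.mean(0),np.percentile(p,[2,98],axis=0).round(4).tolist(),cv2.minAreaRect(p*1000),'hd',hd[qq].mean())
E
```

```text
knob [0.45676442 0.01568437 0.1434    ] hinge [0.63622301 0.08364748 0.1085    ] dist 0.19189677229864735
yaw 20.742273827207317
20.742273827207317 [(np.float64(0.028), np.int64(92)), (np.float64(0.032), np.int64(144)), (np.float64(0.036), np.int64(61)), (np.float64(0.168), np.int64(106)), (np.float64(0.172), np.int64(139)), (np.float64(0.176), np.int64(48))]
roller apex Y 0.0023 0.0814 roller apex Y 0.0031 0.0813 roller apex Y 0.0033 0.0816 roller apex Y 0.0039 0.0811 X range [0.04508472 0.13926257]
heel 122 [0.0954674  0.19896223] [[0.0681, 0.1944], [0.1233, 0.2043]] ((95.69578552246094, 199.39584350585938), (9.770892143249512, 57.21232604980469), 88.48554229736328) hd 0.031040783037139624
wedge 241 [0.09053574 0.11950842] [[0.0021, 0.0452], [0.1364, 0.1298]] ((59.113365173339844, 103.45084381103516), (163.57382202148438, 53.658348083496094), 28.968297958374023) hd 0.03252056471453387
21.8 [(np.float64(0.028), np.int64(30)), (np.float64(0.032), np.int64(144)), (np.float64(0.036), np.int64(124)), (np.float64(0.168), np.int64(47)), (np.float64(0.172), np.int64(137)), (np.float64(0.17
[... 604 characters left out ...]
4(0.036), np.int64(142)), (np.float64(0.04), np.int64(27)), (np.float64(0.172), np.int64(134)), (np.float64(0.176), np.int64(123)), (np.float64(0.18), np.int64(22))]
roller apex Y 0.0004 0.0813 roller apex Y 0.0003 0.0811 roller apex Y 0.0002 0.0813 roller apex Y -0.0003 0.0812 X range [0.04379112 0.13894609]
heel 122 [0.09993374 0.19598933] [[0.0726, 0.1907], [0.1278, 0.2019]] ((100.17453002929688, 196.4157257080078), (9.77083969116211, 57.21256637573242), 86.74246215820312) hd 0.03076911157151706
wedge 282 [0.09439831 0.11871376] [[0.0025, 0.0458], [0.1385, 0.1297]] ((60.874202728271484, 101.71304321289062), (163.7683868408203, 53.68414306640625), 27.255104064941406) hd 0.03213308485740408
```

{"api": "drive_tool", "payload": {"moves": [-1.5, -1.1, 0, 0.8, 25, -3, -2.2, 0, 1.6, 25, -4.5, -3.3, 0, 2.4, 25, -6, -4.4, 0, 3.2, 25, -7.5, -5.5, 0, 4.0, 25]}}

```text
time_s: 0.72
tool_pos: [0.3945, 0.3514, 0.1915]
tool_rot: [-180.0, -0.0, 120.1]
force: [0.3, 1.2, -0.5]
grip_width: 0.045
grasp_force: 0.0
```

```bash
cat > go.py <<'E'
# go.py rackx racky z(world TCP) [tool yaw]: units for the move
import sys; from h import *
yaw=np.radians(22); ex=np.array([np.cos(yaw),np.sin(yaw)]); ey=np.array([-ex[1],ex[0]]); O=np.array([.5742,.0041])
def to(rx,ry,z,ty=112.):
    o=env.get_obs(); p=o['tool_pos']; t=np.radians(o['tool_rot'][2])
    d=O+rx*ex+ry*ey-p[:2]; tx=np.array([np.cos(t),np.sin(t)]); tyv=np.array([tx[1],-tx[0]])
    r=p[:2]-O
    print('t',round(o['time_s'],2),'rack',np.round([r@ex,r@ey],4),'z',round(p[2],4),'yaw',round(o['tool_rot'][2],2),'F',np.round(o['force'],1),'w',round(o['grip_width'],4))
    print('units',np.round([d@tx/.04,d@tyv/.04,(p[2]-z)/.04,((np.degrees(t)-ty+180)%360-180)/10],2))
if __name__=='__main__': to(*map(float,sys.argv[1:]))
E
python3 go.py -.006 .245 .19
```

```text
t 0.72 rack [-0.0365  0.3894] z 0.1915 yaw 120.1 F [ 0.3  1.2 -0.5] w 0.045
units [-3.68  0.25  0.04  0.81]
```

{"api": "drive_tool", "payload": {"moves": [-1.2, 0.1, 0, 0.4, 25, -2.4, 0.2, 0, 0.8, 25, -3.4, 0.25, 0, 0.8, 25, -3.7, 0.25, 0, 0.8, 25, -3.7, 0.25, 0, 0.8, 25]}}

```text
time_s: 1.35
tool_pos: [0.4769, 0.2308, 0.1915]
tool_rot: [-180.0, -0.0, 112.3]
force: [-0.9, -0.4, -0.7]
grip_width: 0.0256
grasp_force: 0.0
```

```bash
python3 - <<'E'
from go import *
to(-.006,.245,.047)
r=cam("wrist"); save("w1.png",r[0],1.5); np.savez("w1.npz",img=r[0],P=cloud(*r[1:]))
E
```

```text
t 1.35 rack [-0.0053  0.2466] z 0.1915 yaw 112.3 F [-0.9 -0.4 -0.7] w 0.0256
units [-0.04 -0.02  3.61  0.03]
```

View pics/w1.png

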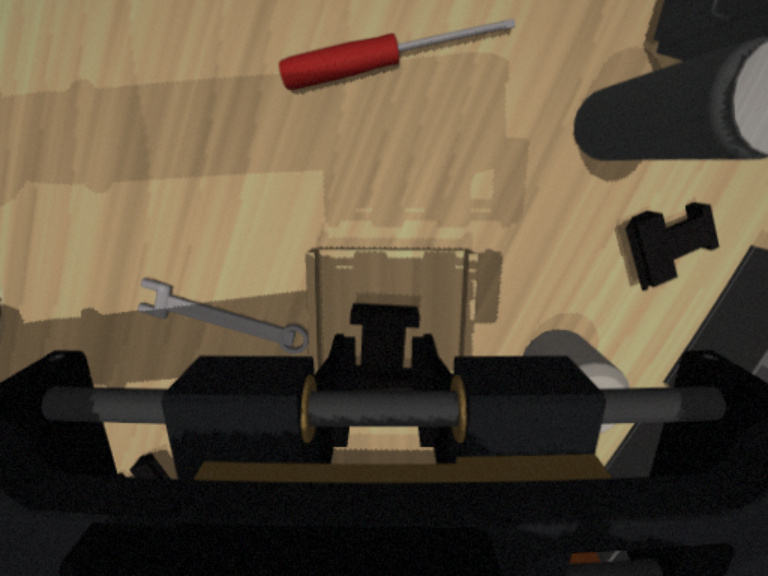

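The wrist view shows the rack's open end at row 248, lane walls at columns 317 and 467, and the chock heel at about (385,312), roughly centred between the fingers. I'll check its position from depth.

```bash
python3 - <<'E'
from go import *
a=np.load('w1.npz');P=a['P'];img=a['img']
t=np.radians(5.2)
for n,(u,v) in dict(heelL=(356,312),heelR=(414,312),heelM=(385,312),deck=(340,290),tail=(385,340),wallL=(314,270),wallR=(470,270)).items():
    p=P[int(v/1.5),int(u/1.5)]; q=p[:2]-O; Y=q@ey; hd=(p[2]-(.052-Y*np.tan(t)))*np.cos(t); print(n,'x',round(q@ex,4),'y',round(Y-hd*np.sin(t),4),'hd',round(hd,4))
q=P[...,:2]-O;X=q@ex;Y=q@ey;hd=P[...,2]-(.052-Y*np.tan(t))
m=(img.max(2)<50)&(abs(X)<.06)&(Y>.15)&(Y<.24)&(hd>.022)&(hd<.04)&(np.mgrid[:384,:512][0]<222)
p=np.stack([X[m],Y[m]],1)
print(m.sum(),np.percentile(p,[1,50,99],axis=0).round(4))
for lo in np.arange(-.035,.03,.01):
    s=(p[:,0]>lo)&(p[:,0]<lo+.01); 
    if s.sum()>5: print(round(lo+.005,3),np.percentile(p[s,1],[5,95]).round(4))
E
```

```text
heelL x -0.0284 y 0.2067 hd 0.0343
heelR x 0.0221 y 0.2048 hd 0.0267
heelM x -0.0041 y 0.2064 hd 0.0327
deck x -0.0456 y 0.2194 hd 0.0023
tail x -0.0039 y 0.1759 hd 0.0145
wallL x -0.0651 y 0.2408 hd 0.0227
wallR x 0.0693 y 0.2417 hd 0.0247
491 [[-0.0323  0.1975]
 [-0.0041  0.2049]
 [ 0.0244  0.2102]]
-0.03 [0.2004 0.2103]
-0.02 [0.1994 0.2097]
-0.01 [0.1988 0.2093]
0.0 [0.1979 0.2088]
0.01 [0.1978 0.2081]
0.02 [0.1979 0.2077]
```

{"api": "drive_tool", "payload": {"moves": [0, 0, 1.0, 0, 25, 0, 0, 2.0, 0, 25, 0, 0, 3.0, 0, 25, 0, 0, 3.5, 0, 25, 0, 0, 3.6, 0, 25]}}

```text
time_s: 2.02
tool_pos: [0.4749, 0.2322, 0.0461]
tool_rot: [-179.8, -0.0, 112.5]
force: [-0.5, -0.3, 0.3]
grip_width: 0.0251
grasp_force: 0.0
```

{"api": "drive_tool", "payload": {"moves": [-0.2, 0, 0, 0, 25, -0.4, 0, -0.01, 0, 25, -0.55, 0, -0.02, 0, 25, -0.7, 0, -0.03, 0, 25, -0.85, 0, -0.05, 0, 25]}}

```text
time_s: 2.65
tool_pos: [0.4904, 0.199, 0.05]
tool_rot: [180.0, -0.0, 112.3]
force: [0.8, 0.9, -0.2]
grip_width: 0.0253
grasp_force: 0.0
```

```bash
python3 go.py -.004 .146 .054
```

```text
t 2.65 rack [-0.0047  0.2121] z 0.05 yaw 112.35 F [ 0.8  0.9 -0.2] w 0.0253
units [-1.65  0.01 -0.1   0.03]
```

{"api": "drive_tool", "payload": {"moves": [-0.3, 0, -0.03, 0, 25, -0.6, 0, -0.05, 0, 25, -0.9, 0, -0.08, 0, 25, -1.15, 0, -0.1, 0, 25, -1.3, 0, -0.12, 0, 25]}}

```text
time_s: 3.28
tool_pos: [0.5102, 0.1504, 0.0547]
tool_rot: [180.0, 0.0, 112.3]
force: [-0.6, 0.9, -0.7]
grip_width: 0.0253
grasp_force: 0.0
```

```bash
cat > look.py <<'E'
import sys; from go import *
to(-.004,.1445,.054)
r=cam("top"); img=r[0]; save(sys.argv[1],img[120:270,150:340],4); P=cloud(*r[1:])
t=np.radians(5.2); q=P[...,:2]-O;X=q@ex;Y=q@ey;hd=(P[...,2]-(.052-Y*np.tan(t)))*np.cos(t);Yr=Y-hd*np.sin(t)
for x in(-.03,0,.03):
    m=(abs(X-x)<.006)&(abs(Y)<.06)&(hd>.05); k=m&(hd>hd[m].max()-.006); print('roller apex',x,Yr[k].mean().round(4),hd[m].max().round(4))
w=(img.max(2)<45)&(hd>.024)&(hd<.042)&(Yr>.03)&(Yr<.22)&(abs(X)<.06)
for x in(-.045,-.03,-.02,0,.02,.03,.042):
    m=w&(abs(X-x)<.005); 
    if m.any(): print('chock black y',x,np.percentile(Yr[m],[2,98]).round(4))
E
python3 look.py t2.png
```

```text
t 3.27 rack [-0.0045  0.1597] z 0.0547 yaw 112.31 F [-0.6  0.9 -0.7] w 0.0253
units [-0.38  0.01  0.02  0.03]
roller apex -0.03 0.0009 0.0826
roller apex 0 0.0008 0.0819
roller apex 0.03 0.0008 0.0818
chock black y -0.045 [0.1183 0.1319]
chock black y -0.03 [0.1146 0.1202]
chock black y -0.02 [0.1156 0.12  ]
chock black y 0 [0.1145 0.1249]
chock black y 0.02 [0.1136 0.1226]
chock black y 0.03 [0.1147 0.1219]
```

View pics/t2.png

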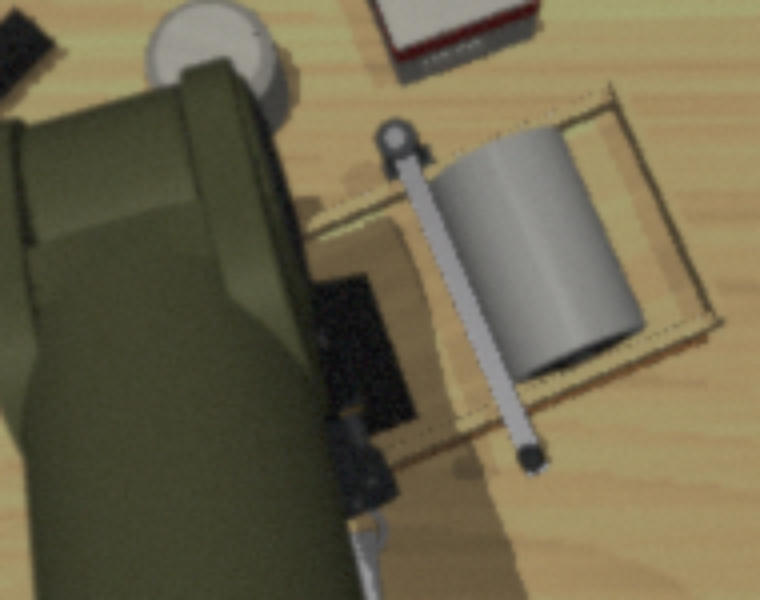

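The wedge's front edge, (370,275)–(415,415), hasn't moved since the first picture, though the fingers should have pushed it. I'll look from the scene camera.

```bash
python3 - <<'E'
from h import *
r=cam("scene"); a=r[0][120:290,160:400]; r2=cam("wrist"); b=r2[0][100:384,:]
a=cv2.resize(a,None,fx=3.3,fy=1.75*1.0 if 0 else 3.3)[:, :792]; print(a.shape); cv2.imwrite('pics/s2.png',a[...,::-1]); save('w2.png',r2[0],1.2)
np.savez('w2.npz',img=r2[0],P=cloud(*r2[1:]))
E
```

```text
(561, 792, 3)
```

View pics/s2.png

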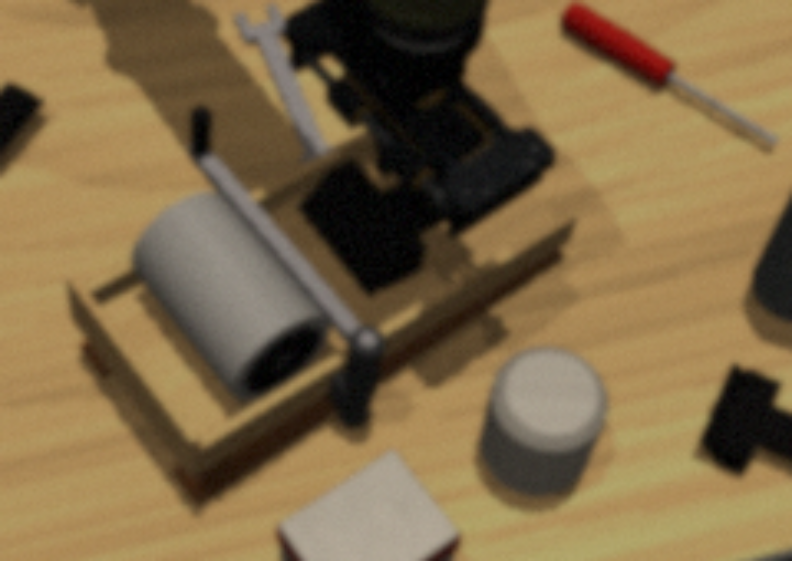

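View pics/w2.png

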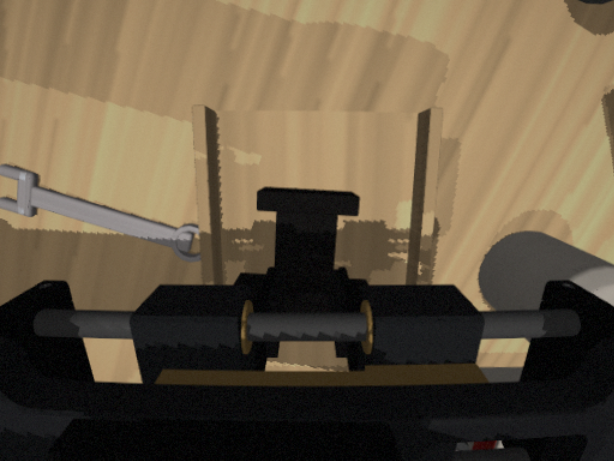

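The wrist view shows the heel at (308,200), on the downhill side of the fingers. They're now over the tail and the chock hasn't been pushed. I'll check fingertip and heel positions in the depth data.

```bash
python3 - <<'E'
from go import *
a=np.load('w2.npz');P=a['P'];o=env.get_obs()
print(env.camera_model('wrist')['tool_from_camera'])
t=np.radians(5.2)
for n,(u,v) in dict(heel=(308,192),heelface=(308,204),tail=(305,240),tail2=(305,262),tipL=(245,280),tipL2=(258,278),tipR=(355,275),tipR2=(345,285),block=(200,300),mid=(305,300),between=(300,355),gap2=(325,360)).items():
    p=P[int(v/1.2),int(u/1.2)]; q=p[:2]-O; Y=q@ey; hd=(p[2]-(.052-Y*np.tan(t)))
    print(n,'x',round(q@ex,4),'Y',round(Y,4),'z',p[2].round(4),'hd',round(hd,4))
r=o['tool_pos'][:2]-O; print('tcp',r@ex,r@ey,o['tool_pos'][2])
E
```

```text
[[-1.04936903e-03 -9.55359743e-01 -2.95443161e-01  8.21898630e-02]
 [ 9.99999267e-01 -1.18079881e-03  2.66445133e-04  9.29529948e-05]
 [-6.03409887e-04 -2.95442664e-01  9.55360282e-01 -1.94665023e-01]
 [ 0.00000000e+00  0.00000000e+00  0.00000000e+00  1.00000000e+00]]
heel x -0.004 Y 0.2085 z 0.063 hd 0.03
heelface x -0.004 Y 0.2023 z 0.0677 hd 0.0341
tail x -0.0054 Y 0.174 z 0.0492 hd 0.013
tail2 x -0.0054 Y 0.1591 z 0.0505 hd 0.013
tipL x -0.0456 Y 0.1476 z 0.0549 hd 0.0163
tipL2 x -0.0375 Y 0.1469 z 0.0495 hd 0.0109
tipR x 0.0301 Y 0.1444 z 0.0397 hd 0.0008
tipR2 x 0.0141 Y 0.1717 z 0.1094 hd 0.073
block x -0.0342 Y 0.1979 z 0.1716 hd 0.1376
mid x -0.0052 Y 0.1426 z 0.0729 hd 0.0339
between x -0.0088 Y 0.0812 z 0.0466 hd 0.002
gap2 x 0.0095 Y 0.0764 z 0.0476 hd 0.0026
tcp -0.0044453343157811595 0.1604022855774612 0.05461025167338947
```

```bash
python3 - <<'E'
from go import *
from scipy.spatial.transform import Rotation as R
o=env.get_obs(); M=R.from_euler('xyz',o['tool_rot'],degrees=True).as_matrix()
for f in('w2',):
    a=np.load(f+'.npz'); Q=(a['P']-o['tool_pos'])@M
    for v in range(185,300,6):
        print(v,[tuple((Q[v,u]*1000).round().astype(int)) for u in (190,200,208,216,224,255,286,296,306)])
img=a['img'][190:310,150:370]; save('w2c.png',np.clip(img.astype(float)*2.5,0,255).astype(np.uint8),3.4)
E
```

```text
185 [(np.int64(23), np.int64(-54), np.int64(17)), (np.int64(22), np.int64(-46), np.int64(19)), (np.int64(23), np.int64(-39), np.int64(17)), (np.int64(23), np.int64(-32), np.int64(18)), (np.int64(22), np.int64(-26), np.int64(18)), (np.int64(26), np.int64(0), np.int64(6)), (np.int64(22), np.int64(26), np.int64(18)), (np.int64(23), np.int64(34), np.int64(18)), (np.int64(23), np.int64(42), np.int64(17))]
191 [(np.int64(17), np.int64(-55), np.int64(18)), (np.int64(18), np.int64(-46), np.int64(16)), (np.int64(17), np.int64(-39), np.int64(18)), (np.int64(18), np.int64(-33), np.int64(17)), (np.int64(18), np.int64(-26), np.int64(17)), (np.int64(21), np.int64(0), np.int64(5)), (np.int64(17), np.int64(26), np.int64(17)), (np.int64(17), np.int64(34), np.int64(17)), (np.int64(17), np.int64(43), np.int64(17))]
197 [(np.int64(13), np.int64(-55), np.int64(16)), (np.int64(13), np.int64(-46), np.int64(16)), (np.int64(13), np.int64(-39), np.int64(16)), (np.int64(12), np.int64(-33), np.int64(17)), (np.int64(12), np.int64(-26), np.int64(17)), (np.int64(16), np.int64(0), np.int64(4)), (np.int64(12), np.in
[... 6441 characters left out ...]
np.int64(-114)), (np.int64(5), np.int64(-17), np.int64(-97)), (np.int64(-7), np.int64(-16), np.int64(-82)), (np.int64(-77), np.int64(0), np.int64(8)), (np.int64(-7), np.int64(16), np.int64(-82)), (np.int64(9), np.int64(17), np.int64(-102)), (np.int64(25), np.int64(17), np.int64(-123))]
299 [(np.int64(26), np.int64(-20), np.int64(-127)), (np.int64(25), np.int64(-17), np.int64(-125)), (np.int64(16), np.int64(-17), np.int64(-114)), (np.int64(1), np.int64(-18), np.int64(-96)), (np.int64(-84), np.int64(-29), np.int64(8)), (np.int64(-83), np.int64(0), np.int64(8)), (np.int64(-84), np.int64(28), np.int64(8)), (np.int64(5), np.int64(17), np.int64(-102)), (np.int64(21), np.int64(17), np.int64(-120))]
```

View pics/w2c.png

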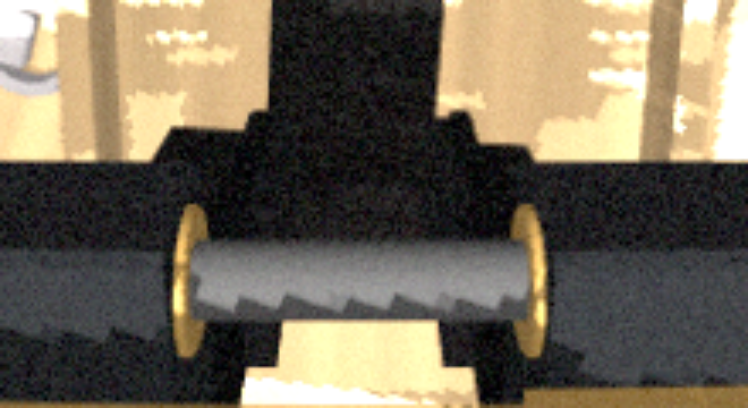

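Measured in this view, the finger front faces end about 35 mm short of the reported TCP, and the palm sits about 35 mm further back too. The reported TCP is therefore about 35 mm beyond the real fingertips, and they passed over the heel. I'll back out and push again 35 mm lower.

{"api": "drive_tool", "payload": {"moves": [0.8, 0, -0.1, 0, 25, 1.6, 0, -0.1, 0, 25, 2.3, 0, -0.1, 0, 25, 2.3, 0, 0.6, 0, 25, 2.3, 0, 1.05, 0, 25]}}

```text
time_s: 4.05
tool_pos: [0.4739, 0.2369, 0.0114]
tool_rot: [-179.9, -0.0, 112.5]
force: [0.2, -1.1, 0.3]
grip_width: 0.0254
grasp_force: 0.0
```

{"api": "drive_tool", "payload": {"moves": [-0.2, 0, 0, 0, 25, -0.4, 0, 0, 0, 25, -0.55, 0, 0, 0, 25, -0.7, 0, -0.02, 0, 25, -0.85, 0, -0.03, 0, 25]}}

```text
time_s: 4.68
tool_pos: [0.488, 0.2051, 0.0142]
tool_rot: [180.0, -0.1, 112.3]
force: [-2.4, 3.3, 0.7]
grip_width: 0.0248
grasp_force: 1.6
```

{"api": "drive_tool", "payload": {"moves": [-0.15, 0, -0.01, 0, 25, -0.3, 0, -0.03, 0, 25, -0.45, 0, -0.04, 0, 25, -0.55, 0, -0.05, 0, 25, -0.55, 0, -0.05, 0, 25]}}

```text
time_s: 5.3
tool_pos: [0.4968, 0.1841, 0.016]
tool_rot: [180.0, 0.0, 112.3]
force: [0.6, 1.9, 2.0]
grip_width: 0.0248
grasp_force: 1.2
```

```bash
python3 look.py t3.png
```

```text
t 5.3 rack [-0.0043  0.1959] z 0.016 yaw 112.33 F [0.6 1.9 2. ] w 0.0248
units [-1.28  0.   -0.95  0.03]
roller apex -0.03 0.001 0.0819
roller apex 0 0.0001 0.0822
roller apex 0.03 0.0015 0.0812
chock black y -0.045 [0.0935 0.1172]
chock black y -0.03 [0.0927 0.1186]
chock black y -0.02 [0.0934 0.1195]
chock black y 0 [0.0927 0.1192]
chock black y 0.02 [0.0927 0.1186]
chock black y 0.03 [0.0933 0.118 ]
chock black y 0.042 [0.0926 0.1171]
```

{"api": "drive_tool", "payload": {"moves": [-0.25, 0, -0.02, 0, 25, -0.5, 0, -0.05, 0, 25, -0.75, 0, -0.07, 0, 25, -0.95, 0, -0.09, 0, 25, -1.1, 0, -0.1, 0, 25]}}

```text
time_s: 5.98
tool_pos: [0.5131, 0.1433, 0.0198]
tool_rot: [-180.0, -0.0, 112.3]
force: [-1.1, 4.3, 2.5]
grip_width: 0.0249
grasp_force: 2.1
```

{"api": "drive_tool", "payload": {"moves": [-0.06, 0, 0, 0, 25, -0.12, 0, -0.01, 0, 25, -0.17, 0, -0.01, 0, 25, -0.2, 0, -0.02, 0, 25, -0.2, 0, -0.02, 0, 25]}}

```text
time_s: 6.6
tool_pos: [0.516, 0.1366, 0.0205]
tool_rot: [180.0, -0.0, 112.4]
force: [-1.7, 4.3, 2.1]
grip_width: 0.0253
grasp_force: 2.3
```

```bash
python3 look.py t4.png
```

```text
t 6.6 rack [-0.0043  0.1447] z 0.0205 yaw 112.37 F [-1.7  4.3  2.1] w 0.0253
units [-0.    0.01 -0.84  0.04]
roller apex -0.03 0.001 0.0832
roller apex 0 0.0007 0.082
roller apex 0.03 0.0008 0.0817
chock black y -0.045 [0.0557 0.0676]
chock black y -0.03 [0.0555 0.0681]
chock black y -0.02 [0.0552 0.068 ]
chock black y 0 [0.0552 0.0683]
chock black y 0.02 [0.0555 0.0675]
chock black y 0.03 [0.0549 0.0675]
chock black y 0.042 [0.0568 0.0664]
```

{"api": "drive_tool", "payload": {"moves": [-0.03, 0, 0, 0, 25, -0.06, 0, 0, 0, 25, -0.1, 0, -0.01, 0, 25, -0.1, 0, -0.01, 0, 25]}}

```text
time_s: 7.15
tool_pos: [0.5173, 0.1328, 0.0208]
tool_rot: [-180.0, -0.0, 112.4]
force: [-1.0, 4.7, 0.3]
grip_width: 0.0252
grasp_force: 2.3
```

```bash
python3 look.py t5.png
```

```text
t 7.15 rack [-0.0046  0.1406] z 0.0208 yaw 112.36 F [-1.   4.7  0.3] w 0.0252
units [ 0.1   0.01 -0.83  0.04]
roller apex -0.03 -0.0027 0.0827
roller apex 0 -0.0034 0.0824
roller apex 0.03 -0.0033 0.0813
chock black y -0.045 [0.0375 0.0633]
chock black y -0.03 [0.0378 0.0641]
chock black y -0.02 [0.0378 0.0639]
chock black y 0 [0.0371 0.0641]
chock black y 0.02 [0.038  0.0635]
chock black y 0.03 [0.0373 0.0639]
chock black y 0.042 [0.0398 0.0632]
```

The roller has rolled about 4 mm up off the bar, so the chock is snug. I'll retreat and check that it holds.

{"api": "drive_tool", "payload": {"moves": [0.1, 0, 0, 0, 25, 0.4, 0, 0, 0, 25, 0.9, 0, 0, 0, 25, 1.3, 0, -1.0, -1, 25, 1.4, 0, -2.2, -2, 25]}}

```text
time_s: 7.82
tool_pos: [0.4946, 0.1853, 0.1088]
tool_rot: [-179.8, -0.0, 132.8]
force: [1.4, 0.5, -0.7]
grip_width: 0.0249
grasp_force: 0.0
```

{"api": "drive_tool", "payload": {"moves": [0, 0, -0.6, -1, 28, 0, 0, -1.2, -2, 28, 0, 0, -1.2, -3, 28, 0, 0, -1.2, -3, 28]}}

```text
time_s: 8.32
tool_pos: [0.4961, 0.1844, 0.157]
tool_rot: [-180.0, 0.0, 162.2]
force: [-0.5, 0.5, 0.5]
grip_width: 0.0282
grasp_force: 0.0
```

```bash
python3 - <<'E'
import go; from go import *
to(-.1045,.054,.15,162)
E
python3 look.py t6.png
```

```text
t 8.32 rack [-0.0048  0.1964] z 0.157 yaw 162.24 F [-0.5  0.5  0.5] w 0.0282
units [-0.36 -4.33  0.18  0.02]
t 8.32 rack [-0.0048  0.1964] z 0.157 yaw 162.24 F [-0.5  0.5  0.5] w 0.0282
units [-0.85 -0.98  2.58  5.02]
roller apex -0.03 -0.0034 0.081
roller apex 0 -0.0035 0.0827
roller apex 0.03 -0.0039 0.0836
chock black y -0.045 [0.0373 0.0616]
chock black y -0.03 [0.0382 0.1174]
chock black y -0.02 [0.0387 0.0639]
chock black y 0 [0.0378 0.0643]
chock black y 0.02 [0.0378 0.1244]
chock black y 0.03 [0.0434 0.062 ]
chock black y 0.042 [0.0566 0.0615]
```

Chock and roller hold. Next I go above the knob.

{"api": "drive_tool", "payload": {"moves": [-0.1, -1.1, 0.1, 0, 40, -0.2, -2.2, 0.1, 0, 40, -0.3, -3.3, 0.1, 0, 40, -0.35, -4.3, 0.1, 0, 40, -0.35, -4.3, 0.1, 0, 40]}}

```text
time_s: 9.0
tool_pos: [0.4565, 0.0131, 0.1526]
tool_rot: [-180.0, -0.0, 161.9]
force: [0.5, 1.2, 1.2]
grip_width: 0.0398
grasp_force: 0.0
```

```bash
python3 - <<'E'
from go import *
from scipy.spatial.transform import Rotation as R
to(-.1045,.053,.0765,162)
o=env.get_obs(); M=R.from_euler('xyz',o['tool_rot'],degrees=True).as_matrix()
r=cam("wrist"); P=cloud(*r[1:]); img=r[0]; save('w7.png',img,1.5)
Q=(P-o['tool_pos'])@M
m=(P[...,2]>.12)&(P[...,2]<.15)&(abs(Q[...,0])<.05)&(abs(Q[...,1])<.05)
print('points knob height in tool frame',m.sum(), np.percentile(Q[m],[2,50,98],axis=0).round(4) if m.any() else '')
E
```

```text
t 9.0 rack [-0.1057  0.0524] z 0.1526 yaw 161.86 F [0.5 1.2 1.2] w 0.0398
units [-0.01  0.03  1.9  -0.01]
points knob height in tool frame 330 [[-0.049  -0.0023  0.0064]
 [ 0.0035  0.0044  0.0084]
 [ 0.0073  0.0118  0.0316]]
```

View pics/w7.png

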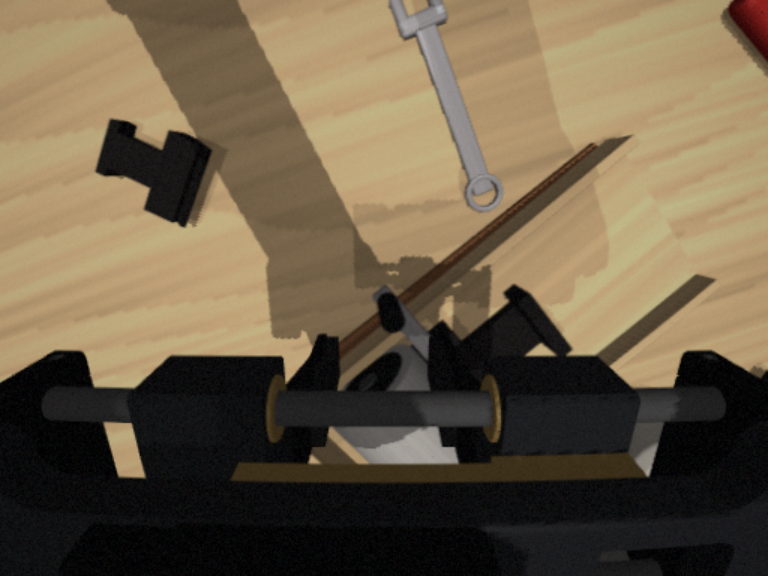

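The wrist view shows the knob at (388,305), between the fingers at columns 335 and 440 and about 4 mm off centre along tool y. I'll descend with that correction and then narrow the fingers.

{"api": "drive_tool", "payload": {"moves": [0, 0.1, 0.5, 0, 40, 0, 0.1, 1.1, 0, 40, 0, 0.1, 1.6, 0, 40, 0, 0.1, 1.88, 0, 40, 0, 0.1, 1.88, 0, 40]}}

```text
time_s: 9.68
tool_pos: [0.4581, 0.0208, 0.077]
tool_rot: [-179.9, -0.1, 162.4]
force: [-0.4, -0.3, -0.1]
grip_width: 0.0398
grasp_force: 0.0
```

{"api": "drive_tool", "payload": {"moves": [0, 0, 0, 0, 18, 0, 0, 0, 0, 18, 0, 0, 0, 0, 18], "squeeze": 5}}

```text
time_s: 10.05
tool_pos: [0.4584, 0.0195, 0.0782]
tool_rot: [-180.0, -0.0, 162.3]
force: [-2.4, -1.1, 1.5]
grip_width: 0.0208
grasp_force: 1.5
```

```bash
cat > arc.py <<'E'
# tool-axis units (from the pose at theta=0 start) along the gate arc
from go import *
o=env.get_obs(); to(-.1045,.053,.0765,162)
t=np.radians(o['tool_rot'][2]); tx=np.array([np.cos(t),np.sin(t)]); tyv=np.array([tx[1],-tx[0]])
sl=np.radians(5.2)
def pos(th): 
    x=.19*(1-np.cos(th)); y=.19*np.sin(th); return x*ex+y*np.cos(sl)*ey, -y*np.sin(sl)
for th in np.arange(0,1.46,.1):
    d,z=pos(th); print(round(th,2),np.round([d@tx/.04,d@tyv/.04,-z/.04],2))
E
python3 arc.py
```

```text
t 10.05 rack [-0.1016  0.0577] z 0.0782 yaw 162.34 F [-2.4 -1.1  1.5] w 0.0208
units [-0.02 -0.14  0.04  0.03]
0.0 [0. 0. 0.]
0.1 [0.28 0.38 0.04]
0.2 [0.53 0.78 0.09]
0.3 [0.73 1.21 0.13]
0.4 [0.89 1.66 0.17]
0.5 [1.   2.12 0.21]
0.6 [1.07 2.59 0.24]
0.7 [1.09 3.06 0.28]
0.8 [1.06 3.53 0.31]
0.9 [0.98 4.   0.34]
1.0 [0.86 4.46 0.36]
1.1 [0.69 4.9  0.38]
1.2 [0.48 5.33 0.4 ]
1.3 [0.23 5.73 0.41]
1.4 [-0.06  6.11  0.42]
```

{"api": "drive_tool", "payload": {"moves": [0.15, 0.19, 0.02, 0, 18, 0.28, 0.38, 0.04, 0, 18, 0.42, 0.58, 0.06, 0, 18, 0.53, 0.78, 0.09, 0, 18, 0.64, 1.0, 0.11, 0, 18]}}

```text
time_s: 10.68
tool_pos: [0.4459, 0.0669, 0.0731]
tool_rot: [-180.0, -0.0, 162.4]
force: [-2.7, -1.3, 0.9]
grip_width: 0.0182
grasp_force: 1.3
```

```bash
python3 look.py t8.png
```

```text
t 10.68 rack [-0.0954  0.1063] z 0.0731 yaw 162.38 F [-2.7 -1.3  0.9] w 0.0182
units [-1.15  2.19  0.48  5.04]
roller apex -0.03 -0.0049 0.0824
roller apex 0 -0.0047 0.0827
roller apex 0.03 -0.0037 0.0831
chock black y 0.02 [0.0373 0.0575]
chock black y 0.03 [0.0386 0.0561]
chock black y 0.042 [0.0406 0.0512]
```

View pics/t8.png

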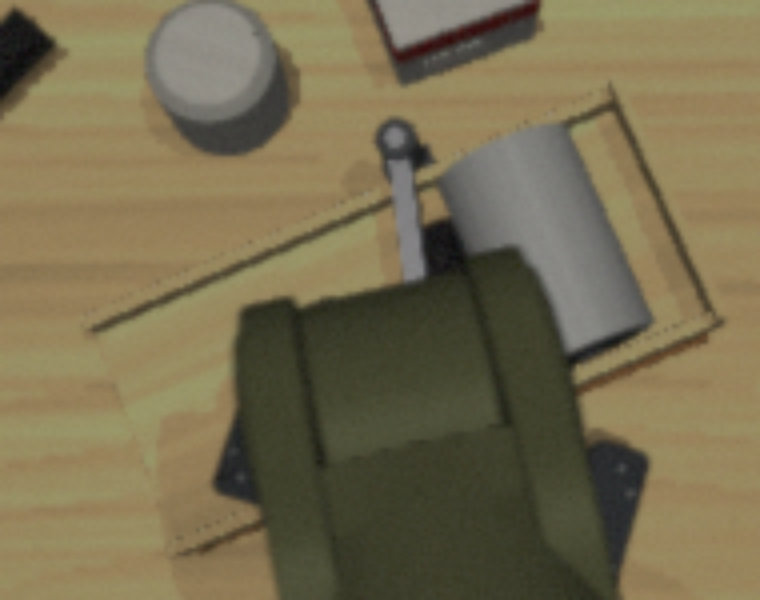

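The gate is opening: the bar leans downhill from its hinge at (397,140), with the roller and chock steady. I'll continue along the arc.

{"api": "drive_tool", "payload": {"moves": [0.17, 0.43, 0.04, 0, 18, 0.31, 0.89, 0.08, 0, 18, 0.4, 1.35, 0.12, 0, 18, 0.44, 1.83, 0.15, 0, 18, 0.44, 2.3, 0.19, 0, 18]}}

```text
time_s: 11.35
tool_pos: [0.4581, 0.1608, 0.0658]
tool_rot: [180.0, 0.0, 162.4]
force: [-1.0, -1.4, 1.4]
grip_width: 0.0181
grasp_force: 0.8
```

{"api": "drive_tool", "payload": {"moves": [-0.06, 0.47, 0.03, 0, 18, -0.16, 0.93, 0.05, 0, 18, -0.3, 1.38, 0.07, 0, 18, -0.49, 1.82, 0.09, 0, 18, -0.72, 2.23, 0.1, 0, 18]}}

```text
time_s: 11.98
tool_pos: [0.5129, 0.2363, 0.0615]
tool_rot: [-180.0, 0.0, 162.4]
force: [-0.7, -1.1, -1.1]
grip_width: 0.018
grasp_force: 0.9
```

{"api": "drive_tool", "payload": {"moves": [-0.1, 0.17, 0, 0, 18, -0.2, 0.34, 0.01, 0, 18, -0.35, 0.5, 0.01, 0, 18, -0.42, 0.58, 0.01, 0, 18]}}

```text
time_s: 12.48
tool_pos: [0.5324, 0.2502, 0.0607]
tool_rot: [-179.7, -0.3, 162.3]
force: [-9.1, -7.8, 4.3]
grip_width: 0.0181
grasp_force: 5.2
```

```bash
python3 look.py t9.png
```

```text
t 12.47 rack [0.0535 0.2438] z 0.0607 yaw 162.31 F [-9.1 -7.8  4.3] w 0.0181
units [-0.48 -2.83  0.17  5.03]
roller apex -0.03 -0.003 0.0825
roller apex 0 -0.003 0.0816
roller apex 0.03 -0.0034 0.0826
chock black y -0.045 [0.0377 0.0614]
chock black y -0.03 [0.0387 0.1225]
chock black y -0.02 [0.0384 0.1227]
chock black y 0 [0.0389 0.1225]
chock black y 0.02 [0.0393 0.1232]
chock black y 0.03 [0.0397 0.0618]
chock black y 0.042 [0.0381 0.059 ]
```

The force rose to about 12 N and the knob is at the predicted end point, so the gate is at its stop. I'll release and lift away.

{"api": "drive_tool", "payload": {"moves": [0, 0, 0, 0, 40, 0, -0.05, 0, 0, 40, 0, -0.1, 0, 0, 40, 0, -0.1, -0.5, 0, 40, 0, -0.1, -1.2, 0, 40]}}

```text
time_s: 13.15
tool_pos: [0.5335, 0.2486, 0.1095]
tool_rot: [-180.0, -0.0, 162.4]
force: [1.0, 0.6, 0.3]
grip_width: 0.0399
grasp_force: 0.0
```

{"api": "drive_tool", "payload": {"moves": [0, 0, -1.0, 0, 40, 0, 0, -2.0, 0, 40, 0.6, 1.0, -2.0, 0, 40, 1.2, 2.2, -2.0, 0, 40, 1.5, 3.4, -2.0, 0, 40]}}

```text
time_s: 13.78
tool_pos: [0.5171, 0.3991, 0.1904]
tool_rot: [179.8, 0.0, 162.4]
force: [1.0, -0.8, 0.2]
grip_width: 0.0401
grasp_force: 0.0
```

```bash
python3 look.py t10.png; python3 - <<'E'
from go import *
r=cam("top"); P=cloud(*r[1:]); q=P[...,:2]-O; X=q@ex; Y=q@ey
m=(P[...,2]>.105)&(P[...,2]<.15)&(X>.0)&(X<.11)&(Y>.2)&(Y<.28); print('knob',m.sum(),X[m].mean(),Y[m].mean(),P[m][:,2].mean())
E
```

```text
t 13.78 rack [0.095  0.3876] z 0.1904 yaw 162.44 F [ 1.  -0.8  0.2] w 0.0401
units [-1.96 -6.26  3.41  5.04]
roller apex -0.03 -0.0031 0.0817
roller apex 0 -0.0044 0.0831
roller apex 0.03 -0.0036 0.0833
chock black y -0.045 [0.0387 0.0615]
chock black y -0.03 [0.0391 0.1227]
chock black y -0.02 [0.0395 0.1228]
chock black y 0 [0.0383 0.1227]
chock black y 0.02 [0.0375 0.1232]
chock black y 0.03 [0.0378 0.0617]
chock black y 0.042 [0.0397 0.061 ]
knob 51 0.053899979632103225 0.23947580902030213 0.12169105475635343
```

View pics/t10.png

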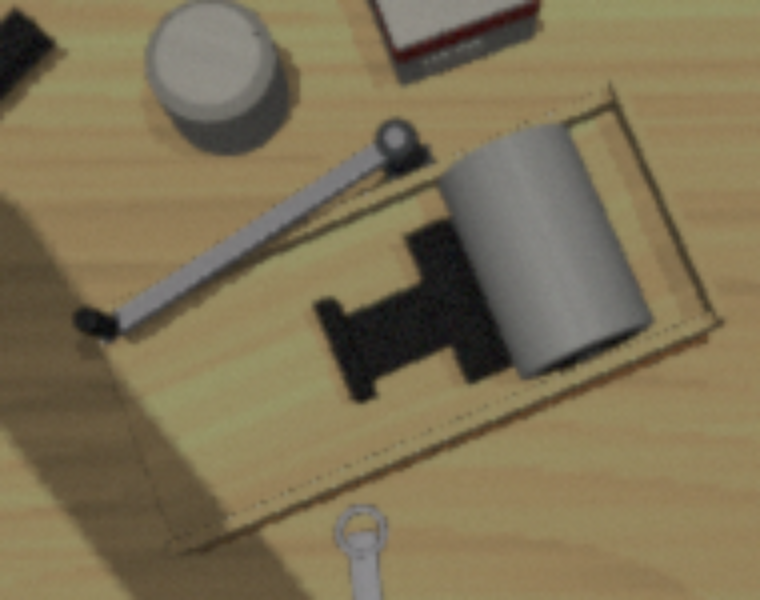

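The gate is fully open, with the knob at (95,322) matching the 1.4 rad position. The roller rests on the chock, and the filter, carton and wrench are undisturbed. Handing in.

```bash
python3 -c "from cell import env; print(env.sign_off())"
```

```text
the job is handed in; nothing more can be done
None
```

The job is handed in: the chock was pushed snug (roller eased about 4 mm uphill off the bar) before the gate was swung to its stop, the roller stays on the chock, and the filter, carton and wrench weren't touched; my first push passed over the chock because the real fingertips end about 35 mm short of the reported TCP.

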